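# Dry-stroke the bench press, then feed the flat bar through its guard window to the stop

## Robot

A 6-joint arm with a two-finger parallel gripper is mounted at the origin on the work surface. World frame = base frame: x ahead of the robot, y to its left, z up, the work surface at z = 0. Lengths are in mm, angles in rad, forces in N, time in s.
With the tool pointing down it reaches from about 275 to 1000 mm from the base axis. Payload 8.4 kg.
Tool frame: the origin (TCP) lies on the mounting face of the last link; the fingertips stand 173 mm ahead of it and the grasp point (between the pads) lies 155 mm ahead of it; z points along the fingers, y is the direction in which the jaws open and shut (so a half turn about z gives the same grasp; the last joint's range is limited). The gripper opens to 85 mm and grips with 20 to 120 N. Pads are 22 mm wide; open, the fingers measure 114 mm over their backs; the gripper's body (76 mm by 85 mm) begins 54 mm behind the grasp point. The pads swing forward as they close: fully open they stand 13 mm farther back than shut.
Start: joints at [1.174, 0.353, 1.633, -0, 1.155, -0.002], TCP at [240.389, 576.925, 404.681] pointing down, gripper open.
Joint ranges: [-2.63, 2.63], [-0.92, 2.1], [0.06, 2.66], [-1.3, 4.44], [0, 2.69], [-3.02, 3.02]. Speed limits (rad/s): [2.22, 2.22, 2.79, 3.14, 3.14, 3.14].

## Interface

Orientations are given as [roll, pitch, yaw] about the fixed x, y, z axes, in that order (R = Rz(yaw) Ry(pitch) Rx(roll)).
In Python, from rig import readout, imaging, ticket gives the robot as it stands.
- The arm moves only by the tool step_arm, never from a script. Its argument "deltas" is a list of rows, each an object with "translation": the shift along the tool's x, y, z in cm, a list of three; "rot": the turn, a rotation vector about the tool's x, y, z in rad, a list of three. In form: [{"translation": [x, y, z], "rot": [rx, ry, rz]}, ...]. A call has 1 to 8 rows; each row is the pose to reach, as a shift and turn from the pose commanded when the call began, along the tool's axes at that moment; what a row does not reach only later rows make up. A row lasts 1/8 s, in which the tool goes at most 62.5 mm and 10.7 degrees, less where a joint would pass 70% of its speed; a pose out of reach is approached as far as the arm can. A call with a gripper value outside its range is refused whole. "grip" is the closure in counts, from 0 (fully open) to 255 (shut), set as the call begins (left out, the last holds). The fingers move at their own pace and stop on an object; "squeeze" is the grip in N (left out, the last holds). Time passes only in rows, so rows that repeat a pose let the fingers close. It gives the time, the measured TCP pose, the force and the opening at its end, in the units of the state.
- readout.sense(): the state, without advancing time (a new reading comes with each control period).
- imaging.grab_frame(name): name is "scene" or "top"; returns a dict with "image" (384x512x3 uint8, red, green, blue), "camera_matrix" (3x3 intrinsics, pixels), "world_to_cam" (4x4, takes a point from world to camera coordinates). Camera axes: x right, y up, looking along -z (the intrinsics and any distortion apply to the point x, -y, -z); pixel columns grow to the right and rows downward; lengths in mm; the calibration is good to about 2 mm. A picture is of the moment at which its call begins. There is no depth.
- ticket.sign_off(): hands the job in, once; it reports no verdict.
The state is a dict: "clock": time; "qpos": joint angles; "qvel": joint speeds; "joint_efforts": joint torques, N m; "eef_pos": TCP position; "tcp_rot": TCP orientation; "contact_force": force on the tool from outside, world axes, zero at the start; "wrist_torque": the same for the moment, N m; "opening": opening from 0.0 (shut) to 1.0 (fully open).
Only numpy, scipy, OpenCV 4.12 (cv2) and the standard library are available. Lean on these libraries where they do the work, as an engineer would, in place of code of your own. Each camera call takes 0.05 s, during which the arm holds its last target.

## Task

The hand-lever press on the bench is set up to punch the end of the plain flat bar lying on the timber skids. With no stock in the press, pull its lever down to its stop and let it spring all the way back up; then pick up the flat bar, feed one end through the narrow window in the press's side guard, level and square to the guard, until it meets the end stop, and finish holding it there in the gripper without letting go. Leave the square tube and the angle where they lie on the skids, and do not work the lever while the bar is in the press.

Things in the scene. Friction and masses are not known exactly. Their poses are not given: they have to be found in the camera images.
- press: Grey cast bench press, fixed, 250 deep, 120 wide, 277 high. Origin: on the bench under the ram and die. x: from its front to its column at the back; y: to its left, the feed window's side; z up. Foot x -95 to 155, y -60 to 60, z to 22; head x from -47, y -35 to 35, z 185 to 277. Guard round the die: side plates out to y = 45 and -45, clear front to x = -75, z 60 to 200. Bar goes in along -y.
- window (a point): Centre of the feed window in the left guard plate (5 thick), on its outer face, 105 above the bench; axes as the press's, y straight out. Opening 27 wide (x), 10 high (z): 2 mm more than the bar each way; lips flared 3 mm outward at 45 degrees all round. Inside, the die's top is 98.5 and the raised punch's tip 116 above the bench.
- stop_face (a point): Centre of the flat end (13 across) of the fixed steel stop rod inside the guard, facing the window and straight in from its centre, 60 to 75 mm from the plate's outer face (differs each time). The bar's end is to meet it. Axes as the press's.
- lever_knob (a point): Centre of the black ball knob (32 mm across) on the end of the press's steel lever (bar 13 mm thick), on the press's right side, 160 mm from the pivot.
- lever_hub (a point): Point on the lever's pivot axis (the press's y axis), in the plane where the lever swings: 35 behind and 75 right of the die, 235 above the bench; axes as the press's.
- lever (a joint): Lever angle, rad. 0 = raised, at rest, 35 degrees above level, leaning to the press's front (-x); grows as the knob is pushed down; stops on a rubber buffer at 0.96 (20 degrees below level). A spring returns it to 0; the push needed at the knob grows from about 2 to about 8 N.
- flat_center (a point): Centre of the plain flat steel bar (loose), 25 wide (x), 220 long (y), 8 thick (z), about 345 g; both ends alike. It lies level, centre 34 above the bench, across two timber skids 30 high and 30 wide, 78 mm either side of its middle, free underneath between them. Its neighbours lie parallel, 70 mm apart centre to centre, in any order.
- tube_center (a point): Centre of the square steel tube (loose), 25 x 25 x 220 (long in y), lying on the same skids; leave it.
- angle_center (a point): Point 15 mm above the underside of the steel angle (loose), 30 wide x 30 high x 220 (long in y), lying on the same skids; leave it.
Mind the look-alikes: they are no part of the job. What is shaped like the part that bears flat_center but yellow is not meant.

How it is judged (in metres and radians):
On the way, in this order (a step that is already met when the one before it is completed fails the run):
1. the lever is pushed down to its stop with no stock in the press (value of joint lever above 0.9 rad and distance between flat_center and window above 0.13 m), for 0.1 s.
2. the lever has sprung back up, still with no stock in the press (value of joint lever below 0.06 rad and distance between flat_center and window above 0.13 m), for 0.2 s.
At the end, for the whole second after the job is handed in: The flat bar is through the window with its end within 3 mm of the stop, level and square to the guard within 5 degrees, its middle (outside the guard) within 6 mm sideways and 5 mm in height of the window's centre line, still, and gripped by the robot (over 3 N), with the lever fully up (y of flat_center in the frame of stop_face between 0.106 and 0.113 m and x of flat_center in the frame of window between -0.006 and 0.006 m and z of flat_center in the frame of window between -0.005 and 0.005 m and angle between the y axis of flat_center and the y axis of window, either way round below 0.09 rad and angle between flat_center's own z axis and vertical below 0.09 rad and contact force between the fingers and flat above 3 N and linear speed of flat below 0.02 m/s and value of joint lever below 0.06 rad); the arm keeps its last pose, push and grip.
It fails at once if the square tube was moved (distance of tube_center from where it was at the start of the episode above 0.03 m).
It fails at once if the angle was moved (distance of angle_center from where it was at the start of the episode above 0.03 m).
It fails at once if the lever was worked with the bar in the press (value of joint lever above 0.25 rad and distance between flat_center and window below 0.105 m).
It also fails if it takes over 67 s, if anything falls off the work surface, if the arm or the gripper's body presses on something with over 40 N, if the wrist force passes 120 N, or if a joint passes its speed limit or range.

## Working session

There is one attempt and no reset: what is moved stays moved. The work goes in short steps, Python scripts to look and compute and a tool call to move; the robot and the scene stay as the last step left them, time stands still between calls to the robot, and variables do not carry over. Pictures are saved under pics/ and viewed, and the job is handed in when it is done.

Besides the shell and the picture viewer there is one more tool, called after ">>>" in YAML: its name, and indented under it one key for each argument. step_arm: Moves the arm, as the interface text tells. Its arguments: {"type":"object","properties":{"deltas":{"type":"array","items":{"type":"object","properties":{"translation":{"type":"array","items":{"type":"number"}},"rot":{"type":"array","items":{"type":"number"}}}}},"grip":{"type":"number"},"squeeze":{"type":"number"}},"required":["deltas"]}

```bash
mkdir -p pics; ls; python3 - <<'E'
from rig import readout, imaging
import cv2
print(readout.sense())
for n in ("scene","top"):
    f=imaging.grab_frame(n)
    cv2.imwrite(f"pics/{n}0.png",cv2.cvtColor(f["image"],cv2.COLOR_RGB2BGR))
    print(n,f["camera_matrix"],f["world_to_cam"],[k for k in f])
    import pickle;pickle.dump(f,open(f"{n}0.pkl","wb"))
E
```

```text
pics
{'clock': 0.0, 'qpos': array([ 1.17361990e+00,  3.53657625e-01,  1.63413804e+00,  1.56217348e-05,
        1.15522410e+00, -2.41319898e-03]), 'qvel': array([ 0.00119416,  0.00061208,  0.00081392, -0.0001627 ,  0.00107101,
        0.00082335]), 'joint_efforts': array([ 1.96619312e-04, -6.05230665e+01, -3.42079496e+01,  3.13501105e-04,
        8.76655744e-03,  5.91375780e-06]), 'eef_pos': array([240.28110114, 576.70630154, 403.95392547]), 'tcp_rot': array([-3.14016558e+00, -1.77269459e-05,  2.74682310e+00]), 'contact_force': array([-0.3446551 , -0.46024511, -0.39559354]), 'wrist_torque': array([ 0.03410009, -0.01322889, -0.01096682]), 'opening': 1.0015283559480976}
scene [[428.03760961   0.         261.3786157 ]
 [  0.         428.03760961 198.27497688]
 [  0.           0.           1.        ]] [[ 6.53881176e-01  7.56594294e-01  2.11698708e-03 -4.50487002e+02]
 [-6.44420349e-01  5.55465196e-01  5.25529095e-01  1.34532729e+02]
 [ 3.96436402e-01 -3.44997812e-01  8.50772995e-01 -1.55303912e+03]
 [ 0.00000000e+00  0.00000000e+00  0.00000000e+00  1.00000000e+00]] ['image', 'camera_matrix', 'world_to_cam']
top [[464.91152505   0.         262.48246762]
 [  0.         464.91152505 191.2895462 ]
 [  0.           0.           1.        ]] [[-7.21118069e-03 -9.99964847e-01  4.27825912e-03  1.70243476e+02]
 [ 9.77318301e-01 -6.14218470e-03  2.11686588e-01 -5.37926035e+02]
 [-2.11652869e-01  5.70773117e-03  9.77328238e-01 -1.54503483e+03]
 [ 0.00000000e+00  0.00000000e+00  0.00000000e+00  1.00000000e+00]] ['image', 'camera_matrix', 'world_to_cam']
```

View pics/scene0.png

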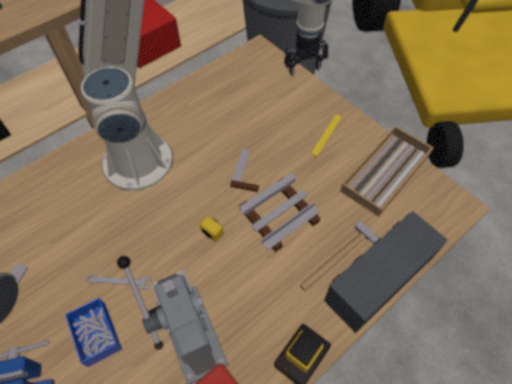

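View pics/top0.png

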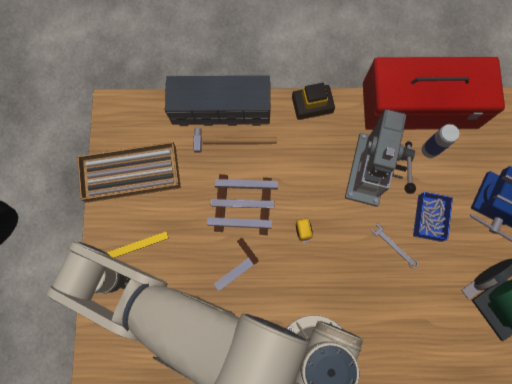

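```bash
cat > h.py <<'E'
import numpy as np,cv2,pickle
from scipy.spatial.transform import Rotation as R
def load(n): return pickle.load(open(n+".pkl","rb"))
def snap(n,tag):
    from rig import imaging
    f=imaging.grab_frame(n); pickle.dump(f,open(f"{n}{tag}.pkl","wb")); return f
def proj(f,p):
    c=f["world_to_cam"]@np.append(p,1); K=f["camera_matrix"]
    return np.array([K[0,2]+K[0,0]*c[0]/-c[2],K[1,2]+K[1,1]*(-c[1])/-c[2]])
def ray(f,uv):
    K=f["camera_matrix"];W=f["world_to_cam"]
    d=np.array([(uv[0]-K[0,2])/K[0,0],-(uv[1]-K[1,2])/K[1,1],-1])
    return -W[:3,:3].T@W[:3,3],W[:3,:3].T@d
def onz(f,uv,z):
    o,d=ray(f,uv); return o+d*(z-o[2])/d[2]
def tri(f1,u1,f2,u2):
    o1,d1=ray(f1,u1);o2,d2=ray(f2,u2)
    t=np.linalg.lstsq(np.c_[d1,-d2],o2-o1,rcond=None)[0]
    a=o1+t[0]*d1;b=o2+t[1]*d2
    return (a+b)/2,np.linalg.norm(a-b)
def crop(f,x0,y0,x1,y1,s,name,pts=()):
    im=cv2.cvtColor(f["image"],cv2.COLOR_RGB2BGR)[y0:y1,x0:x1]
    im=cv2.resize(im,None,fx=s,fy=s,interpolation=cv2.INTER_CUBIC)
    for p in pts: cv2.circle(im,(int((p[0]-x0+.5)*s),int((p[1]-y0+.5)*s)),3,(0,0,255),1)
    cv2.imwrite("pics/"+name,im)
E
python3 - <<'E'
from h import *
t=load("top0");s=load("scene0")
crop(t,335,100,435,215,5,"c1.png"); crop(t,200,165,290,240,8,"c2.png")
crop(s,110,245,250,384,4,"c3.png"); crop(s,220,140,330,260,5,"c4.png")
E
```

```text
(no output)
```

View pics/c1.png

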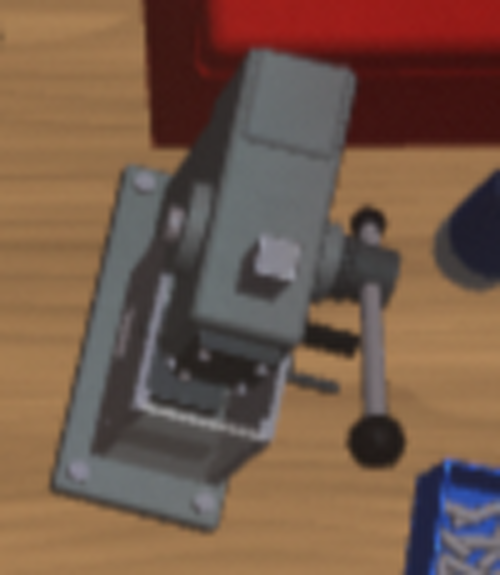

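View pics/c2.png

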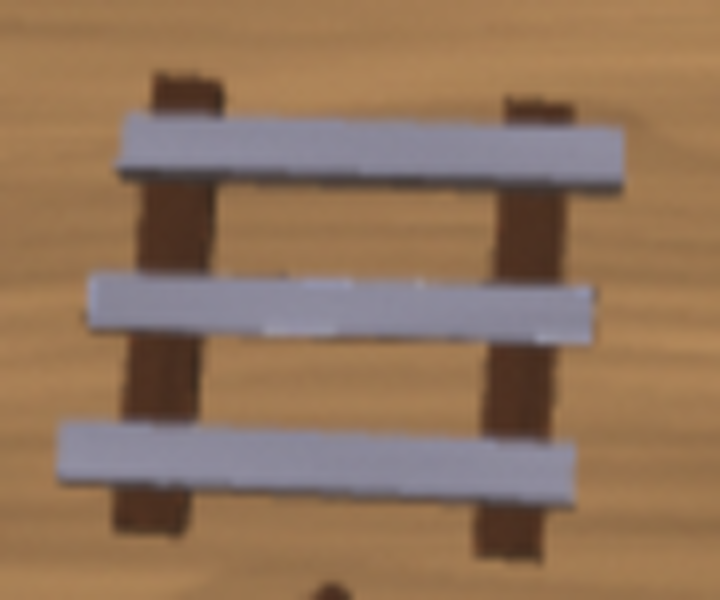

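View pics/c3.png

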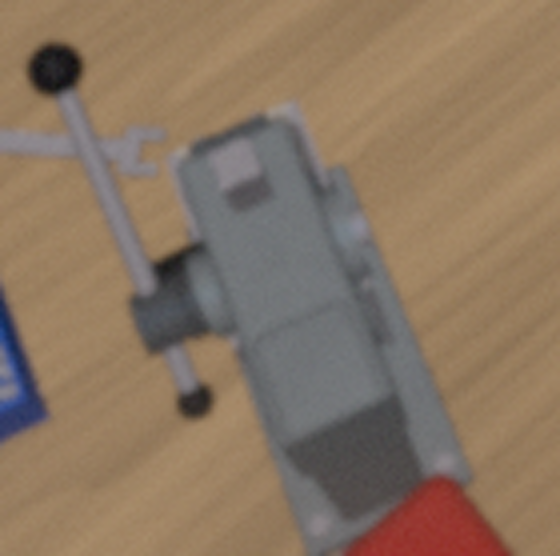

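View pics/c4.png

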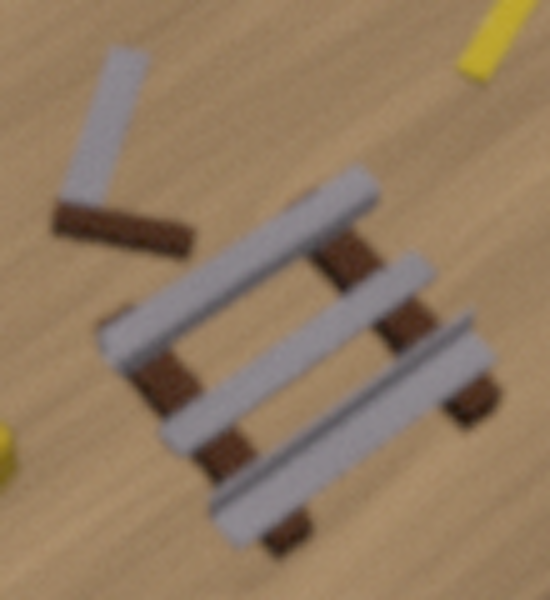

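```bash
python3 - <<'E'
from h import *
t=load("top0");s=load("scene0")
T=lambda x,y:((x+.5)/5-.5+335,(y+.5)/5-.5+100)
S=lambda x,y:((x+.5)/4-.5+110,(y+.5)/4-.5+245)
# bar: mask in c2 region
im=t["image"].astype(int); hsv=cv2.cvtColor(t["image"],cv2.COLOR_RGB2HSV)
m=((im[...,2]>im[...,0]-5)&(im.sum(2)>330)).astype(np.uint8); 
for n,f,box in (("top",t,(200,165,290,240)),("scene",s,(235,170,325,255))):
    im=f["image"].astype(int)
    m=((im[...,2]>im[...,0]-5)&(im.sum(2)>(330))).astype(np.uint8)
    mm=np.zeros_like(m);x0,y0,x1,y1=box;mm[y0:y1,x0:x1]=m[y0:y1,x0:x1]
    cs,_=cv2.findContours(mm,cv2.RETR_EXTERNAL,cv2.CHAIN_APPROX_NONE)
    for c in cs:
        if cv2.contourArea(c)<100: continue
        r=cv2.minAreaRect(c);b=cv2.boxPoints(r)
        w=np.array([onz(f,p,38)[:2] for p in b])
        e=[np.linalg.norm(w[i]-w[i-1]) for i in range(4)]
        i=int(np.argmax(e)); d=w[i]-w[i-1]
        yaw=np.degrees(np.arctan2(d[1],d[0]))
        print(n,"px",np.round(r[0],1),"world c",w.mean(0).round(1),"edges",np.round(e[:2],1),"dir",yaw.round(1))
# press foot corners z=22
P=[onz(t,T(125,168),22),onz(t,T(55,490),22),onz(t,T(218,528),22)]
print(np.round(P,1),np.linalg.norm(P[0]-P[1]),np.linalg.norm(P[1]-P[2]))
d=P[0]-P[1];a=np.arctan2(d[1],d[0]);d2=P[1]-P[2];print(np.degrees(a),np.degrees(np.arctan2(d2[1],d2[0]))-90)
for nm,a_,b_ in (("knob",T(376,441),S(55,68)),("backball",T(368,221),S(195,400)),("boltcube",T(279,257),S(240,168))):
    print(nm,tri(t,a_,s,b_))
E
```

```text
top px [239.  222.2] world c [435. 248.] edges [219.4  24.3] dir -93.1
top px [242.  203.1] world c [501.8 237.8] edges [215.4  23.1] dir -92.2
top px [246.1 183.2] world c [572.7 223.7] edges [216.9  22.1] dir -92.1
scene px [290.1 227.3] world c [574.2 223.3] edges [ 25.9 213.3] dir 87.9
scene px [279.1 210.1] world c [503.9 239.2] edges [ 23.5 214. ] dir 88.1
scene px [267.  192.5] world c [426.7 254.4] edges [ 24.5 221.2] dir 87.2
[[ 759.9 -187.2   22. ]
 [ 522.2 -125.7   22. ]
 [ 494.3 -238.8   22. ]] 245.6296541552837 116.51351837398045
-14.507584763345463 -13.851481621409178
knob (array([ 488.15188441, -251.841712  ,  328.83935572]), np.float64(1.9762812799867164))
backball (array([ 658.90036175, -297.74879638,  207.59496495]), np.float64(1.6374531840986928))
boltcube (array([ 602.51475876, -205.60360533,  316.7304544 ]), np.float64(5.263029868707388))
```

```bash
cat >> h.py <<'E'
def press(p,o=(599,-205.6),yaw=-14.2):
    r=R.from_euler("z",yaw,degrees=True).as_matrix()
    return r@np.array(p,float)+np.array([o[0],o[1],0])
E
python3 - <<'E'
from h import *
t=load("top0");s=load("scene0")
P=[(0,45,105),(-13.5,45,105),(13.5,45,105),(-75,45,200),(-75,-45,200),(-75,45,60),(-47,35,277),(-47,-35,277),(-95,60,22),(155,60,22),(155,-60,22),(-95,-60,22),(-96,-75,326.8),(35,-75,235),(0,-20,105)]
crop(t,335,100,435,215,6,"d1.png",[proj(t,press(p)) for p in P])
crop(s,130,260,230,384,6,"d2.png",[proj(s,press(p)) for p in P])
for f in (t,s): print(ray(f,(256,192))[0])
E
```

```text
[ 199.94156148  175.75209346 1623.1495474 ]
[ 996.94184079 -269.68745391 1251.53655877]
```

View pics/d1.png

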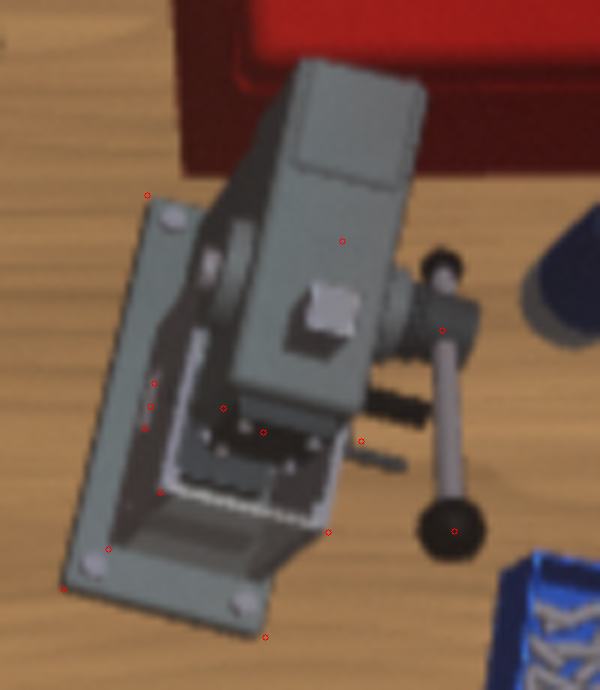

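View pics/d2.png

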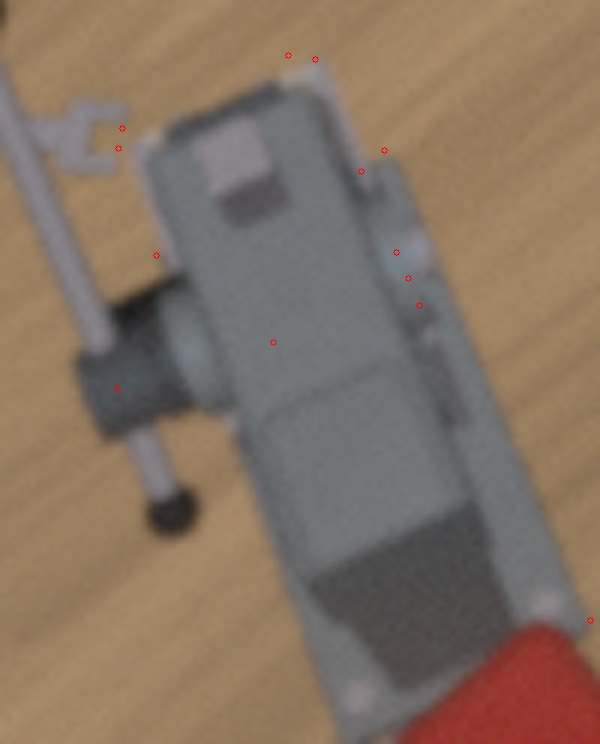

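```bash
cat >> h.py <<'E'
def plan(cp,crpy,targets):
    "cp mm, crpy; targets: list of (pos,yawdeg[,roll,pitch deg])"
    R0=R.from_euler("xyz",crpy)
    for t in targets:
        p=np.array(t[0],float); Rt=R.from_euler("xyz",[np.pi if len(t)<3 else np.radians(t[2]),0 if len(t)<4 else np.radians(t[3]),np.radians(t[1])])
        d=R0.inv().apply(p-np.array(cp))/10; r=(R0.inv()*Rt).as_rotvec()
        print(np.round(d,2).tolist(),np.round(r,4).tolist())
E
python3 - <<'E'
from h import *
plan([240.389,576.925,404.681],[np.pi,0,2.7468],[((300,400,540),157.4-27),((489,-253,540),75.8)])
E
```

```text
[-12.31, -14.04, -13.53] [0.0, -0.0, 0.4709]
[-54.87, -67.05, -13.53] [0.0, -0.0, 1.4238]
```

>>> step_arm:
  deltas:
    - {"translation": [-4, -5, -4.5], "rot": [0, 0, 0.15]}
    - {"translation": [-8, -9.5, -9], "rot": [0, 0, 0.3]}
    - {"translation": [-12.3, -14, -13.5], "rot": [0, 0, 0.47]}
    - {"translation": [-16, -18.5, -13.5], "rot": [0, 0, 0.57]}
    - {"translation": [-20, -23, -13.5], "rot": [0, 0, 0.67]}
    - {"translation": [-24, -28, -13.5], "rot": [0, 0, 0.77]}
    - {"translation": [-28, -33, -13.5], "rot": [0, 0, 0.87]}
    - {"translation": [-32, -38, -13.5], "rot": [0, 0, 0.97]}
  grip: 255
  squeeze: 60

```text
clock: 1.1
eef_pos: [379.8, 134.8, 539.6]
tcp_rot: [3.141, 0.0, 1.774]
contact_force: [2.4, -0.4, 0.3]
opening: -0.0
```

```bash
cat >> h.py <<'E'
def adv(cp,crpy,d,r):
    R0=R.from_euler("xyz",crpy); return np.array(cp)+R0.apply(np.array(d)*10.),(R0*R.from_rotvec(r)).as_euler("xyz")
E
python3 - <<'E'
from h import *
p,r=adv([240.389,576.925,404.681],[np.pi,0,2.7468],[-32,-38,-13.5],[0,0,.97])
print(p,r)
plan(p,r,[((489,-253,540),75.8),((489,-253,525),75.8)])
E
```

```text
[389.6190424  103.07861725 539.681     ] [ 3.14159265e+00 -2.22044605e-16  1.77680000e+00]
[-36.89, 2.44, -0.03] [-0.0, -0.0, 0.4538]
[-36.89, 2.44, 1.47] [-0.0, -0.0, 0.4538]
```

>>> step_arm:
  deltas:
    - {"translation": [-5.5, 0.4, 0], "rot": [0, 0, 0.07]}
    - {"translation": [-11, 0.7, 0], "rot": [0, 0, 0.14]}
    - {"translation": [-17, 1.1, 0], "rot": [0, 0, 0.21]}
    - {"translation": [-23, 1.5, 0], "rot": [0, 0, 0.28]}
    - {"translation": [-29, 1.9, 0], "rot": [0, 0, 0.36]}
    - {"translation": [-34, 2.2, 0], "rot": [0, 0, 0.42]}
    - {"translation": [-36.9, 2.4, 0], "rot": [0, 0, 0.454]}
    - {"translation": [-36.9, 2.4, 0], "rot": [0, 0, 0.454]}

```text
clock: 2.1
eef_pos: [479.0, -221.2, 538.8]
tcp_rot: [-3.14, -0.0, 1.32]
contact_force: [-0.2, -0.0, -0.8]
opening: -0.0
```

```bash
python3 - <<'E'
from h import *
t=snap("top",1);s=snap("scene",1)
crop(t,315,80,455,215,4,"e1.png"); crop(s,80,220,240,384,4,"e2.png")
from rig import readout
x=readout.sense();print(x["eef_pos"],x["tcp_rot"],x["qpos"],x["contact_force"])
E
```

```text
[ 478.62243385 -219.38384056  539.085091  ] [-3.14039892e+00 -5.28117386e-04  1.32268546e+00] [-4.32734007e-01  9.25737710e-02  1.66923949e+00  3.05482990e-04
  1.38104980e+00 -1.84681261e-01] [0.86279287 0.32361411 0.03662329]
```

View pics/e1.png

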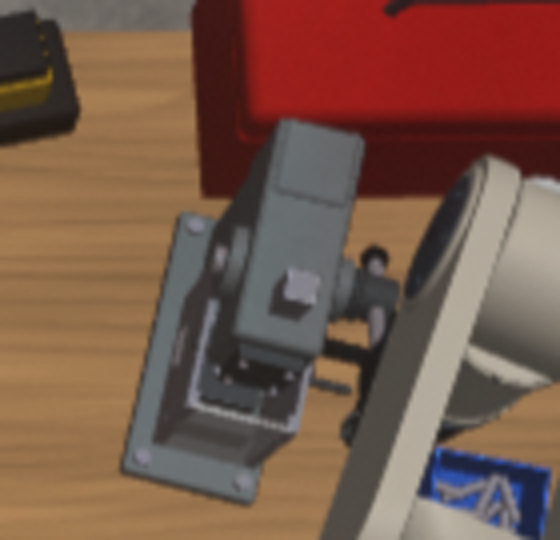

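View pics/e2.png

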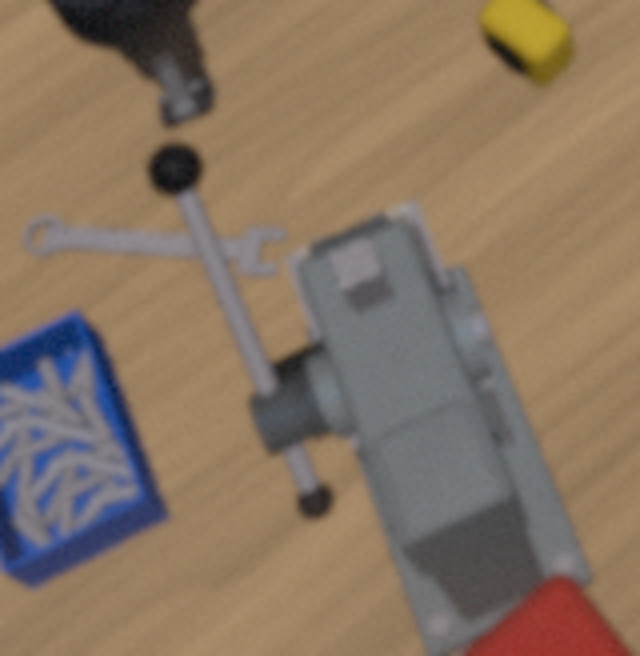

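```bash
cat > lev.py <<'E'
from h import *
from rig import readout
x=readout.sense();cp=x["eef_pos"]+[0,0,.6]
r=R.from_euler("z",-14.2,degrees=True).as_matrix()
T=[((489,-253,530),75.8)]
for th in (35,28,21,14,7,0,-5,-10,-15,-18,-20,-20.5):
    a=np.radians(th);a0=np.radians(35)
    d=r@np.array([-160*(np.cos(a)-np.cos(a0)),0,160*(np.sin(a)-np.sin(a0))])
    T.append((np.array([489,-253,327+16+173])+d,75.8))
plan(cp,[np.pi,0,x["tcp_rot"][2]],T)
E
python3 lev.py
```

```text
[-3.0, 1.83, 0.97] [0.0, 0.0, -0.0003]
[-3.0, 1.83, 2.37] [0.0, 0.0, -0.0003]
[-3.0, 0.81, 4.03] [0.0, 0.0, -0.0003]
[-3.0, 0.0, 5.81] [0.0, 0.0, -0.0003]
[-3.0, -0.59, 7.67] [0.0, 0.0, -0.0003]
[-3.0, -0.94, 9.6] [0.0, 0.0, -0.0003]
[-3.0, -1.06, 11.55] [0.0, 0.0, -0.0003]
[-3.0, -1.0, 12.94] [0.0, 0.0, -0.0003]
[-3.0, -0.82, 14.32] [0.0, 0.0, -0.0003]
[-3.0, -0.52, 15.69] [0.0, 0.0, -0.0003]
[-3.0, -0.28, 16.49] [0.0, 0.0, -0.0003]
[-3.0, -0.1, 17.02] [0.0, 0.0, -0.0003]
[-3.0, -0.05, 17.15] [0.0, 0.0, -0.0003]
```

>>> step_arm:
  deltas:
    - {"translation": [-3, 1.8, 0], "rot": [0, 0, 0]}
    - {"translation": [-3, 1.8, 1], "rot": [0, 0, 0]}
    - {"translation": [-3, 1.8, 2.4], "rot": [0, 0, 0]}
    - {"translation": [-3, 0.8, 4.0], "rot": [0, 0, 0]}
    - {"translation": [-3, 0.0, 5.8], "rot": [0, 0, 0]}
    - {"translation": [-3, 0.0, 5.8], "rot": [0, 0, 0]}

```text
clock: 2.95
eef_pos: [470.5, -247.2, 480.3]
tcp_rot: [-3.139, -0.001, 1.324]
contact_force: [-2.6, 2.0, 3.9]
opening: -0.001
```

```bash
python3 - <<'E'
from h import *
s=snap("scene",2)
crop(s,80,220,240,384,4,"e3.png")
E
python3 lev.py
```

```text
[-0.09, 1.87, -4.81] [-0.0, -0.0, 0.0007]
[-0.09, 1.87, -3.41] [-0.0, -0.0, 0.0007]
[-0.09, 0.85, -1.74] [-0.0, -0.0, 0.0007]
[-0.09, 0.04, 0.03] [-0.0, -0.0, 0.0007]
[-0.09, -0.54, 1.9] [-0.0, -0.0, 0.0007]
[-0.09, -0.9, 3.82] [-0.0, -0.0, 0.0007]
[-0.08, -1.02, 5.77] [-0.0, -0.0, 0.0007]
[-0.09, -0.96, 7.16] [-0.0, -0.0, 0.0007]
[-0.09, -0.78, 8.55] [-0.0, -0.0, 0.0007]
[-0.09, -0.47, 9.91] [-0.0, -0.0, 0.0007]
[-0.09, -0.24, 10.71] [-0.0, -0.0, 0.0007]
[-0.09, -0.05, 11.24] [-0.0, -0.0, 0.0007]
[-0.09, -0.01, 11.37] [-0.0, -0.0, 0.0007]
```

View pics/e3.png

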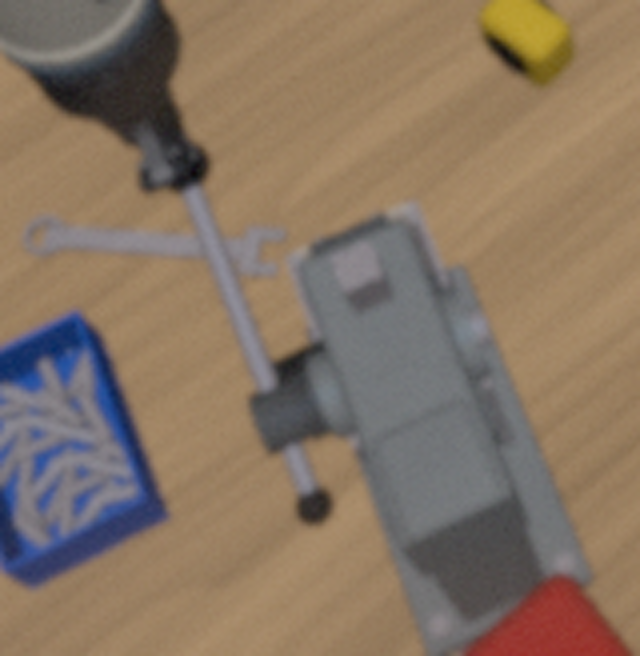

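The scene shows the tips on the black knob, crop pixel (175,165), and the contact reads about 4 N. I'll keep following the arc.

>>> step_arm:
  deltas:
    - {"translation": [-0.1, -0.5, 1.9], "rot": [0, 0, 0]}
    - {"translation": [-0.1, -0.9, 3.8], "rot": [0, 0, 0]}
    - {"translation": [-0.1, -1.0, 5.8], "rot": [0, 0, 0]}
    - {"translation": [-0.1, -0.95, 7.2], "rot": [0, 0, 0]}
    - {"translation": [-0.1, -0.8, 8.5], "rot": [0, 0, 0]}
    - {"translation": [-0.1, -0.5, 9.9], "rot": [0, 0, 0]}
    - {"translation": [-0.1, -0.3, 10.7], "rot": [0, 0, 0]}
    - {"translation": [-0.1, -0.3, 10.7], "rot": [0, 0, 0]}

```text
clock: 4.0
eef_pos: [468.7, -248.8, 374.7]
tcp_rot: [-3.141, 0.0, 1.323]
contact_force: [-3.9, 0.0, 6.6]
opening: 0.002
```

```bash
python3 - <<'E'
from h import *
s=snap("scene",3)
crop(s,80,220,240,384,4,"e4.png")
E
python3 lev.py|tail -2
```

```text
[0.09, 0.15, 0.6] [0.0, -0.0, 0.0002]
[0.09, 0.2, 0.74] [0.0, -0.0, 0.0002]
```

View pics/e4.png

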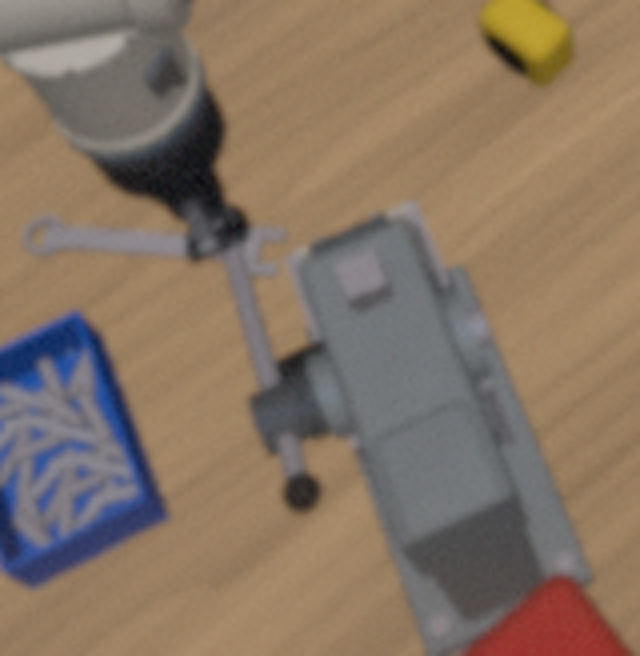

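>>> step_arm:
  deltas:
    - {"translation": [0.1, 0.1, 0.4], "rot": [0, 0, 0]}
    - {"translation": [0.1, 0.1, 0.6], "rot": [0, 0, 0]}
    - {"translation": [0.1, 0.1, 0.6], "rot": [0, 0, 0]}

```text
clock: 4.42
eef_pos: [470.3, -248.4, 369.6]
tcp_rot: [3.139, 0.001, 1.323]
contact_force: [-1.5, -1.1, 6.2]
opening: -0.002
```

>>> step_arm:
  deltas:
    - {"translation": [0, 0.1, 0.2], "rot": [0, 0, 0]}
    - {"translation": [0, 0.1, 0.4], "rot": [0, 0, 0]}
    - {"translation": [0, 0.1, 0.4], "rot": [0, 0, 0]}

```text
clock: 4.8
eef_pos: [470.9, -248.6, 367.9]
tcp_rot: [3.14, 0.001, 1.323]
contact_force: [-12.7, 3.7, 30.1]
opening: -0.0
```

The force jumped to 30 N, so the lever is on its stop. Hold briefly, then back off along the arc.

>>> step_arm:
  deltas:
    - {"translation": [0, 0, -0.1], "rot": [0, 0, 0]}
    - {"translation": [0, -0.3, -1.5], "rot": [0, 0, 0]}
    - {"translation": [0, -0.9, -5], "rot": [0, 0, 0]}
    - {"translation": [0, -0.7, -9], "rot": [0, 0, 0]}
    - {"translation": [0, 0.6, -13], "rot": [0, 0, 0]}
    - {"translation": [0, 1.9, -16.5], "rot": [0, 0, 0]}
    - {"translation": [0, 1.9, -20], "rot": [0, 0, 0]}
    - {"translation": [0, 1.9, -20], "rot": [0, 0, 0]}

```text
clock: 5.8
eef_pos: [489.7, -253.1, 567.9]
tcp_rot: [3.136, 0.001, 1.323]
contact_force: [0.4, 0.8, -0.7]
opening: 0.002
```

```bash
python3 - <<'E'
from h import *
s=snap("scene",4)
crop(s,80,220,240,384,4,"e5.png")
from rig import readout
x=readout.sense();cp=x["eef_pos"]+[0,0,.6];print(x["clock"],cp,x["contact_force"])
# bar grasp: centre, offset along +y axis
c=np.array([502.8,238.5]);u=np.array([np.cos(np.radians(88)),np.sin(np.radians(88))])
g=c+40*u;print(g)
plan(cp,[np.pi,0,x["tcp_rot"][2]],[((g[0],g[1],540),88),((g[0],g[1],260),88),((g[0],g[1],34+155),88)])
E
```

```text
5.85 [ 489.37212971 -252.94709983  566.4673795 ] [ 0.07392989 -0.07430128 -0.15679642]
[504.19597987 278.47563308]
[51.88, -11.59, 2.65] [0.0, 0.0, -0.2127]
[51.88, -11.59, 30.65] [0.0, 0.0, -0.2127]
[51.88, -11.59, 37.75] [0.0, 0.0, -0.2127]
```

View pics/e5.png

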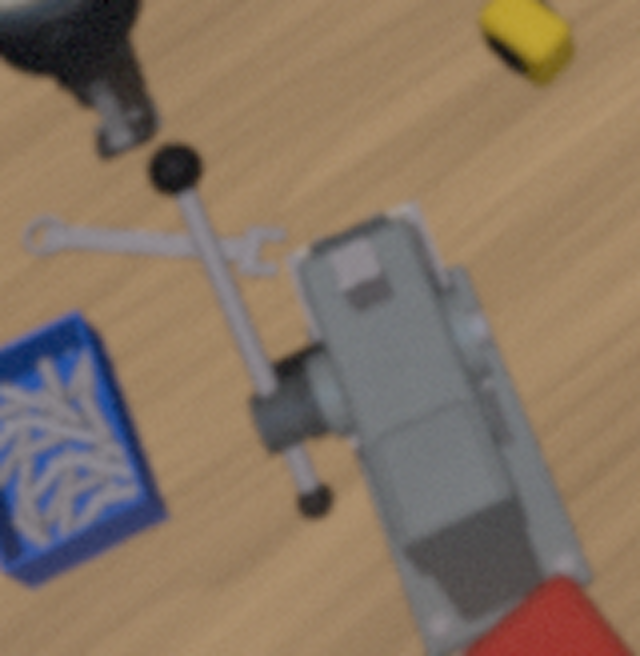

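Candidates for the flat bar, as scene pixels:
- Tube at (267,192): shows a tall side face.
- **Flat bar at (279,210):** thin, in the middle of the skids.
- Angle at (290,227): has an upright leg.
- Short grey piece off the skids at (242,165).
- Yellow bar at (326,135).

I choose (279,210), which is (242,203) in the top view. Crop c4 confirmed it: thin with no side wall. The knob is back at its rest pixel.

>>> step_arm:
  deltas:
    - {"translation": [6, -1.3, 2], "rot": [0, 0, -0.03]}
    - {"translation": [12, -2.6, 2], "rot": [0, 0, -0.06]}
    - {"translation": [18, -4, 2], "rot": [0, 0, -0.09]}
    - {"translation": [24, -5.4, 4], "rot": [0, 0, -0.12]}
    - {"translation": [30, -6.7, 8], "rot": [0, 0, -0.15]}
    - {"translation": [36, -8, 12], "rot": [0, 0, -0.18]}
    - {"translation": [42, -9.4, 15], "rot": [0, 0, -0.2]}
    - {"translation": [48, -10.7, 18], "rot": [0, 0, -0.213]}
  grip: 105

```text
clock: 6.85
eef_pos: [501.3, 208.5, 398.4]
tcp_rot: [-3.141, 0.0, 1.536]
contact_force: [1.0, -1.2, -0.1]
opening: 0.587
```

```bash
cat > st.py <<'E'
from h import *
from rig import readout
x=readout.sense();cp=x["eef_pos"]+[0,0,.6];crpy=[np.pi,0,x["tcp_rot"][2]]
print(x["clock"],cp,x["tcp_rot"],x["contact_force"],x["opening"],np.abs(x["qvel"]).max().round(3))
E
python3 - <<'E'
from st import *
plan(cp,crpy,[((504.2,278.5,290),88),((504.2,278.5,189),88)])
E
```

```text
6.85 [501.2701745  208.52806217 399.01246499] [-3.14054594e+00  4.58514701e-04  1.53641425e+00] [ 1.04478791 -1.18261282 -0.14528935] 0.5865179352123616 0.779
[7.0, 0.05, 10.9] [-0.0, -0.0, 0.0005]
[7.0, 0.05, 21.0] [-0.0, -0.0, 0.0005]
```

>>> step_arm:
  deltas:
    - {"translation": [2, 0, 4], "rot": [0, 0, 0]}
    - {"translation": [2, 0, 6], "rot": [0, 0, 0]}
    - {"translation": [2, 0, 6], "rot": [0, 0, 0]}
    - {"translation": [2, 0, 6], "rot": [0, 0, 0]}

```text
clock: 7.35
eef_pos: [502.9, 226.7, 340.8]
tcp_rot: [3.141, -0.0, 1.535]
contact_force: [-0.2, -0.6, 0.8]
opening: 0.585
```

```bash
python3 - <<'E'
from st import *
plan(cp,crpy,[((504.2,278.5,290),88),((504.2,278.5,189),88)])
t=snap("top",5);s=snap("scene",5)
crop(t,160,120,300,240,5,"f1.png");crop(s,200,100,340,260,4,"f2.png")
E
```

```text
7.35 [502.87470566 226.69227643 341.40249333] [ 3.14135203e+00 -1.96048775e-04  1.53549483e+00] [-0.15886783 -0.59798478  0.82949903] 0.5849023375329934 0.018
[5.18, -0.05, 5.14] [0.0, 0.0, -0.0004]
[5.18, -0.05, 15.24] [0.0, 0.0, -0.0004]
```

View pics/f1.png

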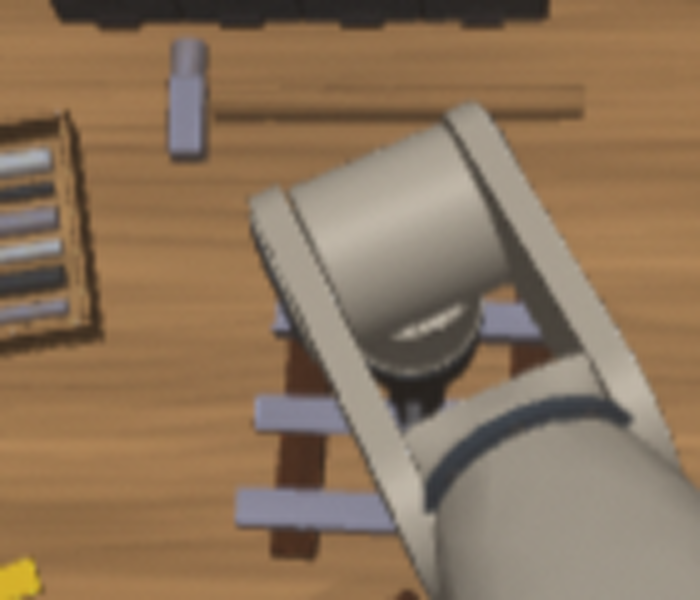

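View pics/f2.png

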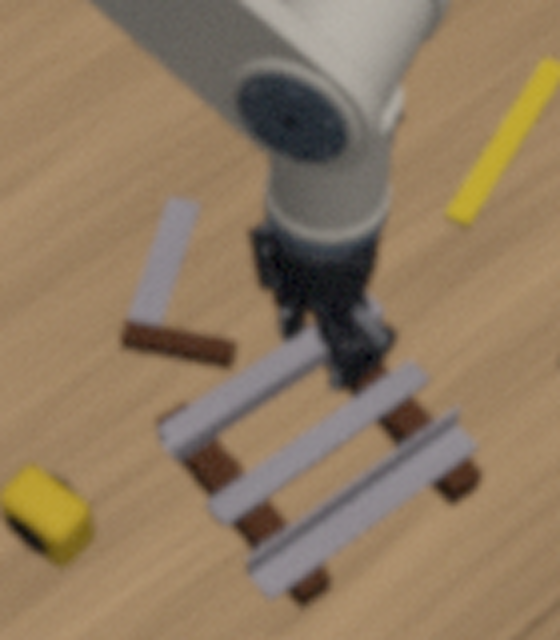

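>>> step_arm:
  deltas:
    - {"translation": [3, 0, 2.5], "rot": [0, 0, 0]}
    - {"translation": [5.2, -0.05, 5], "rot": [0, 0, 0]}
    - {"translation": [5.2, -0.05, 9], "rot": [0, 0, 0]}
    - {"translation": [5.2, -0.05, 12], "rot": [0, 0, 0]}
    - {"translation": [5.2, -0.05, 15.2], "rot": [0, 0, 0]}
    - {"translation": [5.2, -0.05, 15.2], "rot": [0, 0, 0]}
    - {"translation": [5.2, -0.05, 15.2], "rot": [0, 0, 0]}

```text
clock: 8.32
eef_pos: [504.8, 278.9, 189.9]
tcp_rot: [3.14, -0.001, 1.535]
contact_force: [0.0, 0.3, 0.9]
opening: 0.588
```

```bash
python3 - <<'E'
from st import *
plan(cp,crpy,[((504.2,278.5,189),88)])
s=snap("scene",6)
crop(s,220,140,320,260,6,"f3.png")
E
```

```text
8.325 [504.79037423 278.91972203 190.45841599] [ 3.14005285e+00 -9.45392735e-04  1.53536620e+00] [0.01042411 0.29262499 0.8745419 ] 0.5878746297693345 0.015
[-0.04, -0.06, 0.15] [0.0, 0.0, -0.0005]
```

View pics/f3.png

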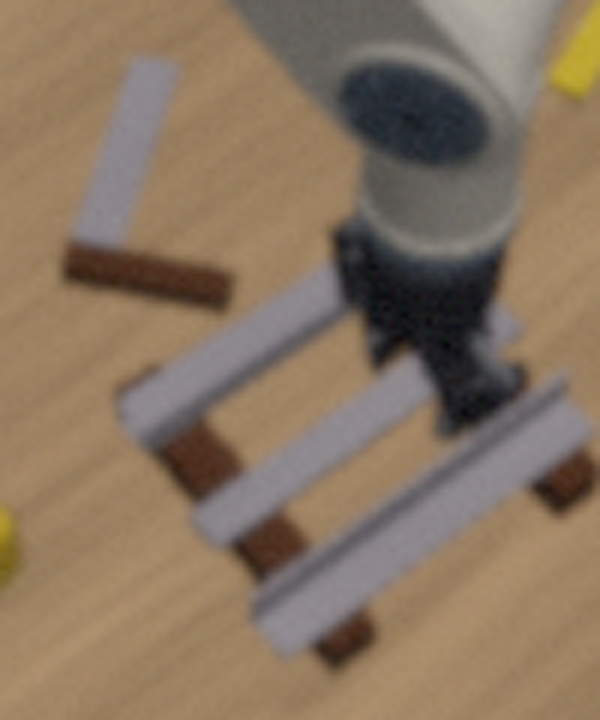

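The fingers straddle the bar, with one either side at crop pixels (385,355) and (470,410). Closing.

>>> step_arm:
  deltas:
    - {"translation": [0, 0, 0.1], "rot": [0, 0, 0]}
    - {"translation": [0, 0, 0.1], "rot": [0, 0, 0]}
    - {"translation": [0, 0, 0.1], "rot": [0, 0, 0]}
    - {"translation": [0, 0, 0.1], "rot": [0, 0, 0]}
    - {"translation": [0, 0, 0.1], "rot": [0, 0, 0]}
    - {"translation": [0, 0, 0.1], "rot": [0, 0, 0]}
  grip: 255
  squeeze: 100

```text
clock: 9.12
eef_pos: [504.4, 279.0, 188.9]
tcp_rot: [3.14, -0.001, 1.536]
contact_force: [-2.2, -0.9, 9.7]
opening: 0.264
```

>>> step_arm:
  deltas:
    - {"translation": [0, 0, -1], "rot": [0, 0, 0]}
    - {"translation": [0, 0, -3], "rot": [0, 0, 0]}
    - {"translation": [0, 0, -6], "rot": [0, 0, 0]}
    - {"translation": [0, 0, -9], "rot": [0, 0, 0]}
    - {"translation": [0, 0, -12], "rot": [0, 0, 0]}
    - {"translation": [0, 0, -12], "rot": [0, 0, 0]}

```text
clock: 9.88
eef_pos: [504.7, 279.1, 309.8]
tcp_rot: [3.138, -0.002, 1.536]
contact_force: [-0.9, -0.5, -4.9]
opening: 0.271
```

```bash
python3 - <<'E'
from st import *
print(x["wrist_torque"])
t=snap("top",7);s=snap("scene",7)
crop(t,180,140,300,240,6,"g1.png");crop(s,200,120,320,260,5,"g2.png")
E
```

```text
9.875 [504.6935396  279.14560921 310.37439778] [ 3.13764278e+00 -2.40667773e-03  1.53585720e+00] [-0.85621208 -0.51763676 -4.91105895] 0.2710925675502272 0.043
[ 0.19894381 -0.02851518  0.00299451]
```

View pics/g1.png

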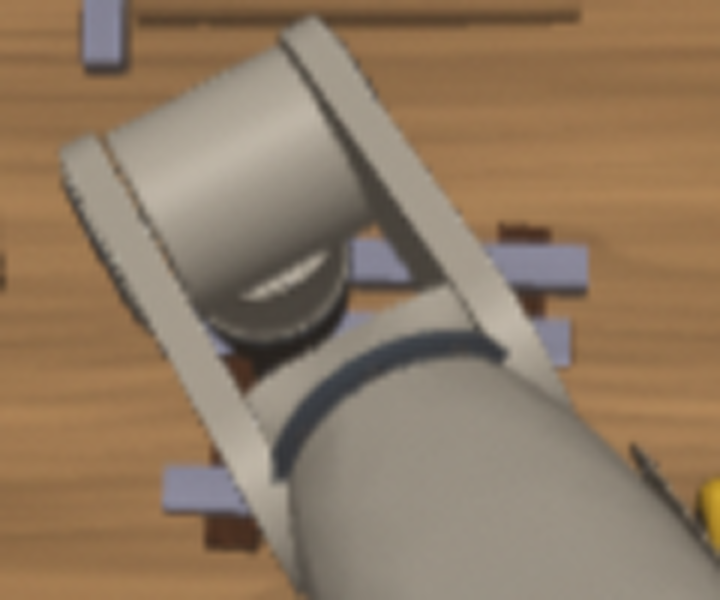

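View pics/g2.png

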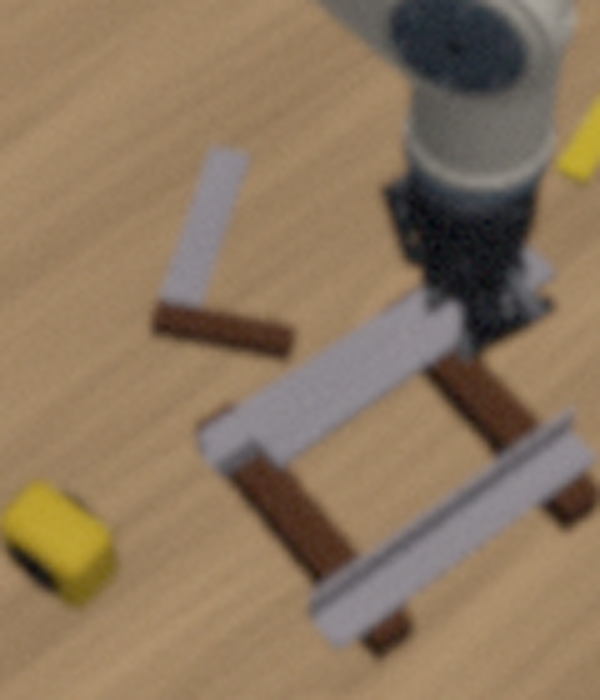

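```bash
python3 - <<'E'
from st import *
plan(cp,crpy,[((653,8,285),75.8),((653,8,260.5),75.8)])
E
```

```text
9.975 [503.68122999 278.56743192 307.51707517] [-3.14128749e+00  1.34897236e-04  1.53581780e+00] [-0.45782153 -0.54117572 -4.21802767] 0.2666527683521705 0.023
[-26.52, 15.87, 2.25] [0.0, -0.0, 0.2129]
[-26.52, 15.87, 4.7] [0.0, -0.0, 0.2129]
```

>>> step_arm:
  deltas:
    - {"translation": [-4.4, 2.6, 0], "rot": [0, 0, 0.03]}
    - {"translation": [-8.8, 5.3, 0], "rot": [0, 0, 0.07]}
    - {"translation": [-13.2, 7.9, 0], "rot": [0, 0, 0.11]}
    - {"translation": [-17.6, 10.6, 0], "rot": [0, 0, 0.14]}
    - {"translation": [-22, 13.2, 1], "rot": [0, 0, 0.18]}
    - {"translation": [-26.5, 15.9, 2.3], "rot": [0, 0, 0.213]}
    - {"translation": [-26.5, 15.9, 4.7], "rot": [0, 0, 0.213]}
    - {"translation": [-26.5, 15.9, 4.7], "rot": [0, 0, 0.213]}

```text
clock: 10.98
eef_pos: [652.1, 7.7, 256.5]
tcp_rot: [-3.135, 0.002, 1.322]
contact_force: [-0.8, 0.7, -4.4]
opening: 0.268
```

>>> step_arm:
  deltas:
    - {"translation": [0, 0, 0], "rot": [0, 0, 0]}
    - {"translation": [0, 0, 0], "rot": [0, 0, 0]}

```text
clock: 11.22
eef_pos: [653.8, 9.1, 261.2]
tcp_rot: [3.141, -0.0, 1.324]
contact_force: [-0.2, 0.7, -3.4]
opening: 0.269
```

```bash
python3 - <<'E'
from st import *
plan(cp,crpy,[((653,8,260.5),75.8)])
t=snap("top",8);s=snap("scene",8)
crop(t,290,100,420,210,6,"h1.png");crop(s,130,220,270,350,5,"h2.png")
E
```

```text
11.225 [653.83660729   9.07557549 261.75778757] [ 3.14060976e+00 -2.93774237e-04  1.32381159e+00] [-0.15951661  0.66323464 -3.36421434] 0.2687798920808249 0.006
[-0.12, -0.05, 0.13] [0.0, -0.0, 0.0009]
```

View pics/h1.png

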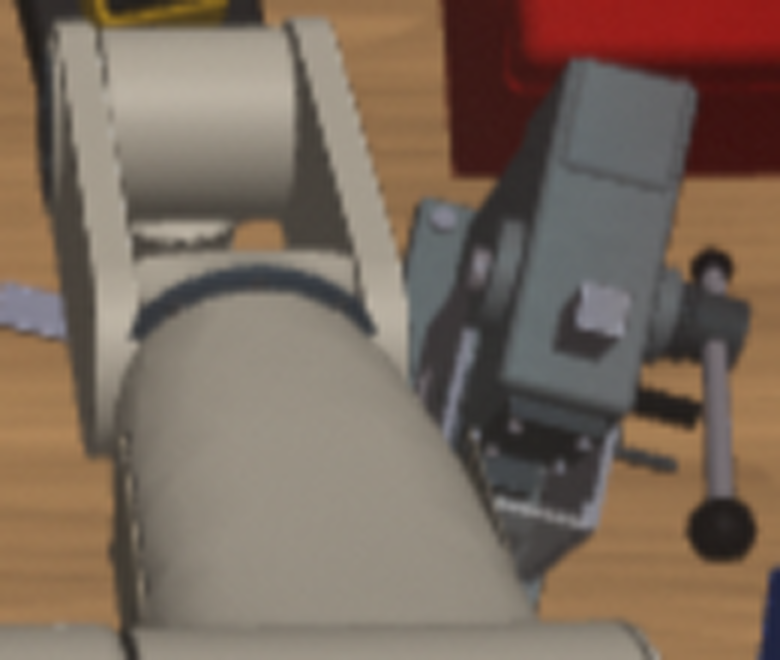

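View pics/h2.png

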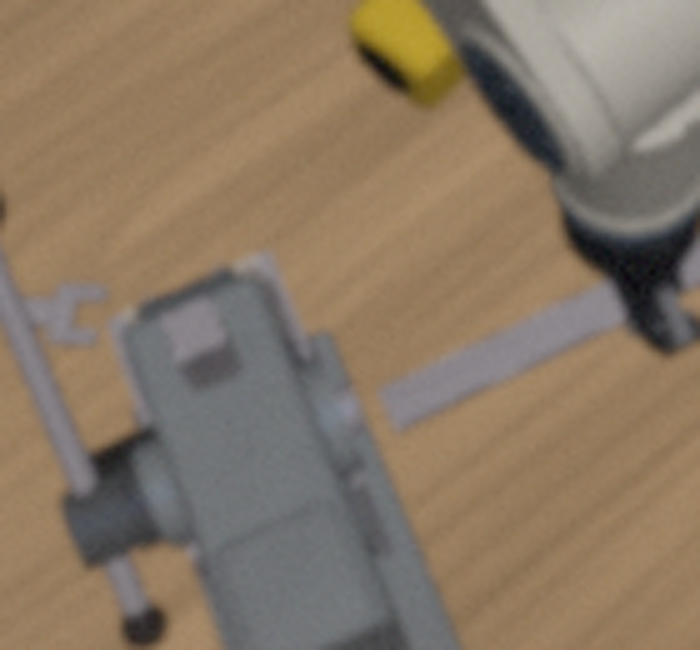

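```bash
cat >> h.py <<'E'
def edge(f,a,b,z,w=4,n=60,lo=.08,hi=.92):
    "find the strongest edge near pixel segment a-b; return fitted line's world points at z"
    g=cv2.GaussianBlur(cv2.cvtColor(f["image"],cv2.COLOR_RGB2GRAY).astype(np.float32),(0,0),.6)
    a=np.array(a,float);b=np.array(b,float);d=(b-a)/np.linalg.norm(b-a);nn=np.array([-d[1],d[0]])
    o=np.arange(-w,w+.01,.1);pts=[]
    for t in np.linspace(lo,hi,n):
        q=(a+(b-a)*t)+o[:,None]*nn
        v=cv2.remap(g,q[:,0].astype(np.float32)[None],q[:,1].astype(np.float32)[None],cv2.INTER_LINEAR)[0]
        gr=np.abs(np.gradient(v));i=gr.argmax();pts.append(np.append(q[i],[gr[i],o[i]]))
    pts=np.array(pts);vx,vy,x0,y0=cv2.fitLine(pts[:,:2].astype(np.float32),cv2.DIST_HUBER,0,.01,.01).ravel()
    c=np.array([x0,y0]);v=np.array([vx,vy])
    res=np.abs((pts[:,:2]-c)@np.array([-vy,vx]))
    A=c+v*((a-c)@v);B=c+v*((b-c)@v)
    return onz(f,A,z)[:2],onz(f,B,z)[:2],np.median(res),A,B
E
python3 - <<'E'
from h import *
t=load("top0");s=load("scene0");s8=load("scene8")
P=lambda f,*p:proj(f,press(p,(600.5,-205.6)))
rr=R.from_euler("z",14.2,degrees=True).as_matrix()
def toP(w): return (rr@np.array([w[0]-600.5,w[1]+205.6,0]))[:2]
def go(nm,f,p,q,**k):
    A,B,r,_,_=edge(f,P(f,*p),P(f,*q),p[2],**k);d=B-A
    print(nm,"press-frame",toP(A).round(1),toP(B).round(1),"exp",p[:2],q[:2],"yaw",np.degrees(np.arctan2(d[1],d[0])).round(2),"res",r.round(2))
go("top footL",t,(-95,60,22),(155,60,22))
go("top footF",t,(-95,60,22),(-95,-60,22))
go("sc footL",s,(-60,60,22),(140,60,22))
go("top headF",t,(-47,35,277),(-47,-35,277))
go("top headR",t,(-40,-35,277),(20,-35,277))
go("sc headR",s,(-40,-35,277),(20,-35,277))
go("sc headL",s,(-40,35,277),(100,35,277))
go("top guardFtop",t,(-75,45,200),(-75,-45,200))
go("sc footFL",s,(-95,60,22),(-95,40,22))
# bar in scene8: top face z by FK
zc=261.2-154.9
yaw=np.radians(1.3238*180/np.pi);
u=np.array([np.cos(1.3238),np.sin(1.3238)]);n=np.array([-u[1],u[0]])
g=np.array([653.84,9.08]);
for sg in (1,-1):
    a=g+u*(-150)+n*12.5*sg;b=g+u*(-40)+n*12.5*sg
    A,B,r,pa,pb=edge(s8,proj(s8,[*a,zc+4]),proj(s8,[*b,zc+4]),zc+4)
    d=B-A;print("bar",((A-g)@n).round(1),((B-g)@n).round(1),np.degrees(np.arctan2(d[1],d[0])).round(2),np.degrees(1.3238),r.round(2))
a=g+u*(-150.5)-n*12.5;b=g+u*(-150.5)+n*12.5
A,B,r,pa,pb=edge(s8,proj(s8,[*a,zc+4]),proj(s8,[*b,zc+4]),zc+4)
print("end",((A-g)@u).round(1),((B-g)@u).round(1),r)
x0=130;y0=340
crop(t,345,150,385,200,14,"k1.png")
E
```

```text
top footL press-frame [-95.   64.1] [155.   60.1] exp (-95, 60) (155, 60) yaw -15.13 res 0.23
top footF press-frame [-99.1  60.2] [-101.4  -59.6] exp (-95, 60) (-95, -60) yaw -105.33 res 0.25
sc footL press-frame [-59.9  62.9] [140.1  61.4] exp (-60, 60) (140, 60) yaw -14.62 res 0.27
top headF press-frame [-34.3  33.8] [-39.2 -35.8] exp (-47, 35) (-47, -35) yaw -108.22 res 0.88
top headR press-frame [-39.9 -32.9] [ 19.9 -36.7] exp (-40, -35) (20, -35) yaw -17.86 res 0.55
sc headR press-frame [-39.6 -32. ] [ 20.  -34.7] exp (-40, -35) (20, -35) yaw -16.79 res 0.32
sc headL press-frame [-38.9  44.2] [99.7 32.8] exp (-40, 35) (100, 35) yaw -18.92 res 0.53
top guardFtop press-frame [-68.7  44.5] [-73.1 -45.2] exp (-75, 45) (-75, -45) yaw -106.99 res 0.44
sc footFL press-frame [-97.1  58.3] [-86.3  46.9] exp (-95, 60) (-95, 40) yaw -60.85 res 0.48
bar 9.9 26.8 84.74 75.84815291941838 0.7
bar -16.1 -16.9 75.42 75.84815291941838 0.68
end -161.4 -157.0 0.2238489540756924
```

View pics/k1.png

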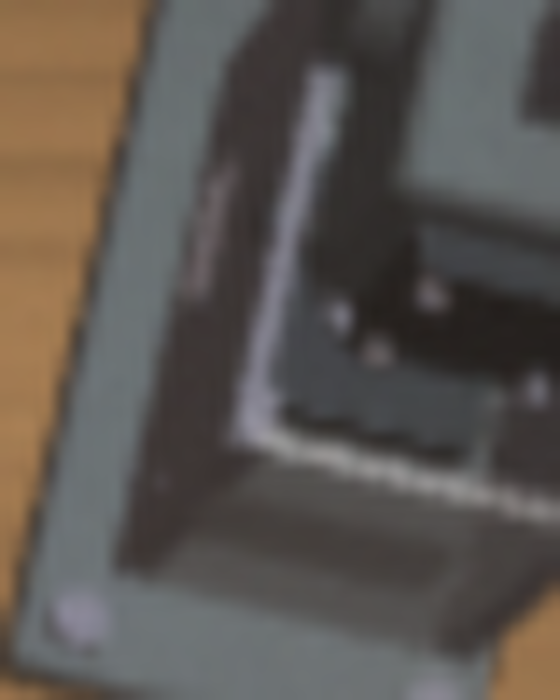

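```bash
python3 - <<'E'
from h import *
t=load("top0")
q=lambda x,y:((x+.5)/14-.5+345,(y+.5)/14-.5+150)
A=onz(t,q(230,163),99);B=onz(t,q(195,303),99);C=(A+B)/2
print(A,B,np.linalg.norm(A-B),C,np.degrees(np.arctan2(*(A-B)[1::-1])))
for yaw in(-14.2,-15):
  r=R.from_euler("z",-yaw,degrees=True).as_matrix()
  for o in((599,-205.6),(600.5,-205.6)): print(yaw,o,r@(C-[*o,0]))
# foot corner triangulation etc: guard top left-front corner z200 in top, scene
g=onz(t,q(245,440),200);print("guard top FL",g, press((-75,45,200),(600.5,-205.6),-15))
print("guard bottom FL",onz(t,q(125,572),60),press((-75,45,60),(600.5,-205.6),-15))
for n,w in(("footFL",q(18,660)),):print(n,onz(t,w,22),press((-95,60,22),(600.5,-205.6),-15))
E
```

```text
[ 632.82109188 -169.26682258   99.        ] [ 597.71062482 -158.95356727   99.        ] 36.593826429754095 [ 615.26585835 -164.11019492   99.        ] -16.369483311833946
-14.2 (599, -205.6) [ 5.59110512 44.21223379 99.        ]
-14.2 (600.5, -205.6) [ 4.13693709 43.84427271 99.        ]
-15 (599, -205.6) [ 4.97326094 44.28598818 99.        ]
-15 (600.5, -205.6) [ 3.5243722  43.89775961 99.        ]
guard top FL [ 539.4521332  -146.41242015  200.        ] [ 539.70242006 -142.72190943  200.        ]
guard bottom FL [ 539.65218984 -146.7959531    60.        ] [ 539.70242006 -142.72190943   60.        ]
footFL [ 525.45174643 -126.62648874   22.        ] [ 524.26618921 -123.05664114   22.        ]
```

```bash
python3 - <<'E'
from h import *
s8=load("scene8")
im=s8["image"].astype(int); m=((im[...,2]>im[...,0]-3)&(im.sum(2)>300)).astype(np.uint8)
mm=np.zeros_like(m); 
poly=np.array([[203,292],[260,265],[264,288],[205,312]]);cv2.fillPoly(mm,[poly],1);m=m*mm
c=max(cv2.findContours(m,cv2.RETR_EXTERNAL,cv2.CHAIN_APPROX_NONE)[0],key=cv2.contourArea)
r=cv2.minAreaRect(c);b=cv2.boxPoints(r);print(b,cv2.contourArea(c))
z=261.2-154.9+4
u=np.array([np.cos(1.3238),np.sin(1.3238)]);n=np.array([-u[1],u[0]]);g=np.array([653.84,9.08])
for p in b:
    w=onz(s8,p,z)[:2]-g;print("u",(w@u).round(1),"n",(w@n).round(1))
q=lambda x,y:((x+.5)/5-.5+130,(y+.5)/5-.5+220)
for p in((380,390),(403,431),(610,284),(500,375)):
    w=onz(s8,q(*p),z)[:2]-g;print("manual u",(w@u).round(1),"n",(w@n).round(1))
crop(s8,190,255,270,315,10,"k2.png",b)
crop(s8,145,255,215,345,8,"k3.png")
E
```

```text
[[207.14941 298.2516 ]
 [251.8204  276.51978]
 [254.60599 282.24573]
 [209.935   303.97754]] 254.0
u -144.9 n 7.0
u -8.1 n 8.6
u -8.5 n -10.1
u -144.4 n -11.2
manual u -148.0 n 10.6
manual u -145.7 n -16.2
manual u -8.5 n 9.2
manual u -85.7 n -11.2
```

View pics/k2.png

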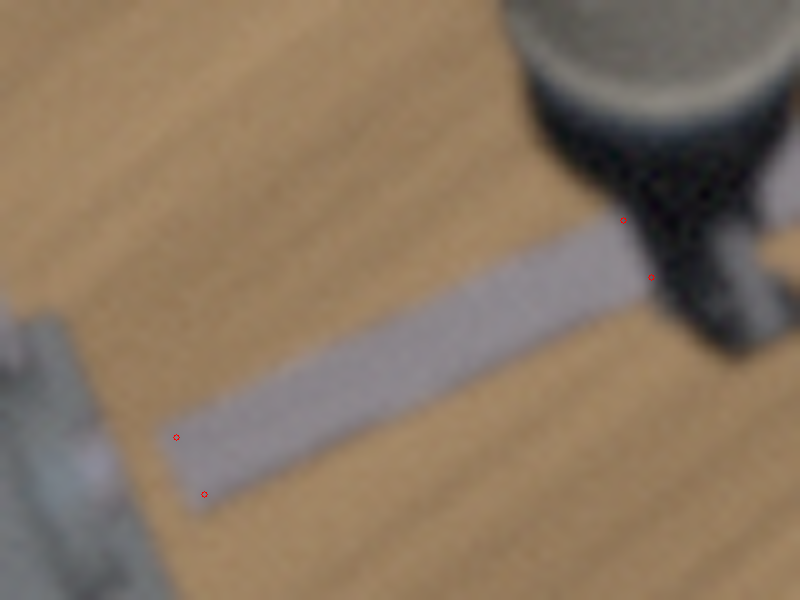

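View pics/k3.png

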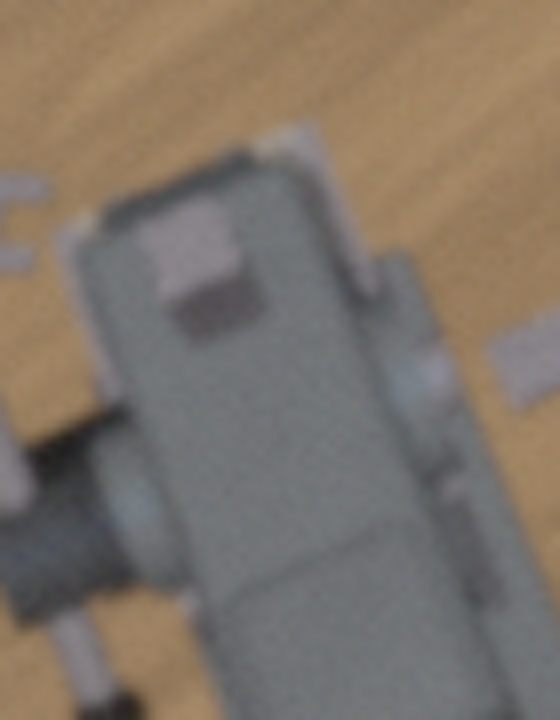

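```bash
python3 - <<'E'
from h import *
s=load("scene8")
q=lambda x,y:((x+.5)/8-.5+145,(y+.5)/8-.5+255)
r=R.from_euler("z",-15,degrees=True).as_matrix()
for nm,p,l in(("guard FL",q(316,120),(-75,45,200)),("guard FR",q(58,232),(-75,-45,200))):
    w=onz(s,p,l[2]); print(nm,w.round(1),"origin",(w-r@np.array(l,float)).round(1))
E
```

```text
guard FL [ 540.8 -139.9  200. ] origin [ 601.6 -202.8    0. ]
guard FR [ 518. -225.  200.] origin [ 602.1 -200.9    0. ]
```

```bash
python3 - <<'E'
from st import *
u=np.array([np.sin(np.radians(15)),np.cos(np.radians(15))]);w=np.array([614,-162.5])
for d in (177,170,160,152):
    plan(cp,crpy,[((*(w+u*d),260.5),75)])
E
```

```text
11.325 [653.8369748    8.94720489 261.91188769] [ 3.14035603e+00 -3.01807486e-04  1.32369720e+00] [ 0.04434338 -0.30237935 -4.13698752] 0.26444794715250697 0.003
[0.1, 0.59, 0.14] [0.0, -0.0, 0.0147]
[-0.6, 0.58, 0.14] [0.0, -0.0, 0.0147]
[-1.6, 0.57, 0.14] [0.0, -0.0, 0.0147]
[-2.4, 0.55, 0.14] [0.0, -0.0, 0.0147]
```

>>> step_arm:
  deltas:
    - {"translation": [0.1, 0.3, 0.14], "rot": [0, 0, 0.015]}
    - {"translation": [0.1, 0.6, 0.14], "rot": [0, 0, 0.015]}
    - {"translation": [-0.6, 0.6, 0.14], "rot": [0, 0, 0.015]}
    - {"translation": [-1.2, 0.6, 0.14], "rot": [0, 0, 0.015]}
    - {"translation": [-1.6, 0.6, 0.14], "rot": [0, 0, 0.015]}
    - {"translation": [-1.6, 0.6, 0.14], "rot": [0, 0, 0.015]}
    - {"translation": [-1.6, 0.6, 0.14], "rot": [0, 0, 0.015]}

```text
clock: 12.2
eef_pos: [655.6, -8.6, 259.0]
tcp_rot: [3.142, -0.0, 1.308]
contact_force: [-0.3, 0.0, -3.9]
opening: 0.268
```

```bash
python3 - <<'E'
from st import *
print(x["wrist_torque"])
s=snap("scene",9);t=snap("top",9)
crop(s,150,260,240,330,8,"m1.png");crop(t,335,140,400,205,8,"m2.png")
E
```

```text
12.2 [655.59668899  -8.63743394 259.64968745] [ 3.14156836e+00 -9.75643529e-05  1.30759318e+00] [-0.30185565  0.01989973 -3.8701967 ] 0.26768057961087727 0.004
[ 0.17718197 -0.04135764  0.0056407 ]
```

View pics/m1.png

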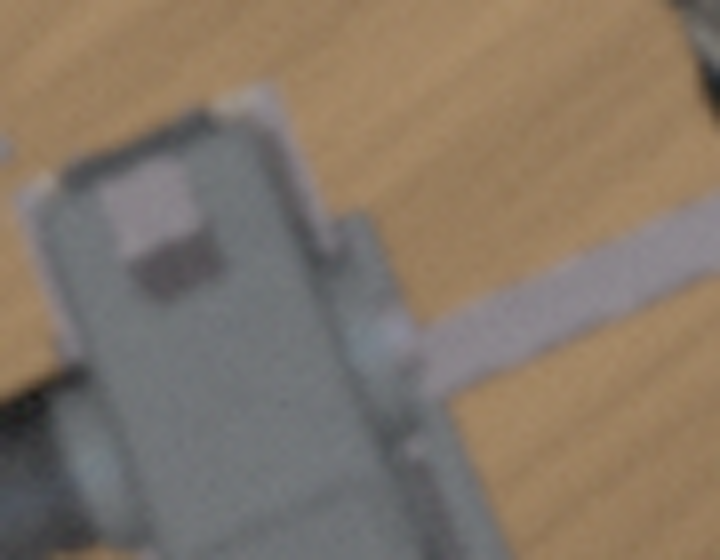

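View pics/m2.png

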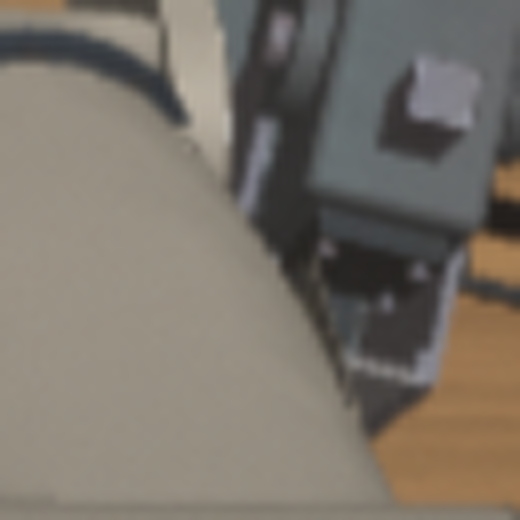

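>>> step_arm:
  deltas:
    - {"translation": [0, 0, -0.08], "rot": [0, 0, 0]}
    - {"translation": [-0.4, 0, -0.08], "rot": [0, 0, 0]}
    - {"translation": [-0.8, 0, -0.08], "rot": [0, 0, 0]}
    - {"translation": [-0.8, 0, -0.08], "rot": [0, 0, 0]}

```text
clock: 12.8
eef_pos: [653.4, -16.4, 259.9]
tcp_rot: [-3.142, -0.0, 1.307]
contact_force: [-0.4, 1.7, -3.5]
opening: 0.266
```

>>> step_arm:
  deltas:
    - {"translation": [-0.2, 0, 0], "rot": [0, 0, 0]}
    - {"translation": [-0.4, 0, 0], "rot": [0, 0, 0]}
    - {"translation": [-0.4, 0, 0], "rot": [0, 0, 0]}

```text
clock: 13.18
eef_pos: [652.6, -19.1, 260.0]
tcp_rot: [-3.142, -0.001, 1.308]
contact_force: [-0.6, 1.9, -3.4]
opening: 0.266
```

>>> step_arm:
  deltas:
    - {"translation": [-0.2, 0, 0], "rot": [0, 0, 0]}
    - {"translation": [-0.4, 0, 0], "rot": [0, 0, 0]}
    - {"translation": [-0.4, 0, 0], "rot": [0, 0, 0]}

```text
clock: 13.55
eef_pos: [651.2, -24.6, 259.7]
tcp_rot: [-3.141, 0.001, 1.307]
contact_force: [-1.6, 0.3, -3.0]
opening: 0.266
```

>>> step_arm:
  deltas:
    - {"translation": [-0.2, 0, 0], "rot": [0, 0, 0]}
    - {"translation": [-0.4, 0, 0], "rot": [0, 0, 0]}
    - {"translation": [-0.4, 0, 0], "rot": [0, 0, 0]}

```text
clock: 13.92
eef_pos: [650.2, -28.2, 259.8]
tcp_rot: [-3.141, 0.0, 1.308]
contact_force: [-1.1, 0.6, -3.4]
opening: 0.269
```

>>> step_arm:
  deltas:
    - {"translation": [-0.3, 0, 0], "rot": [0, 0, 0]}
    - {"translation": [-0.6, 0, 0], "rot": [0, 0, 0]}
    - {"translation": [-0.9, 0, 0], "rot": [0, 0, 0]}
    - {"translation": [-0.9, 0, 0], "rot": [0, 0, 0]}

```text
clock: 14.42
eef_pos: [647.9, -37.0, 259.8]
tcp_rot: [-3.141, 0.0, 1.308]
contact_force: [-2.9, 0.1, -4.6]
opening: 0.263
```

```bash
python3 - <<'E'
from st import *
print(x["wrist_torque"])
s=snap("scene",10)
crop(s,150,260,250,330,8,"m3.png")
E
```

```text
14.425 [647.88848338 -37.00572752 260.37983871] [-3.14133227e+00  4.25726725e-04  1.30763863e+00] [-2.85729115  0.13731005 -4.6427719 ] 0.2630171223035107 0.005
[ 0.1441891   0.42976405 -0.3402217 ]
```

View pics/m3.png

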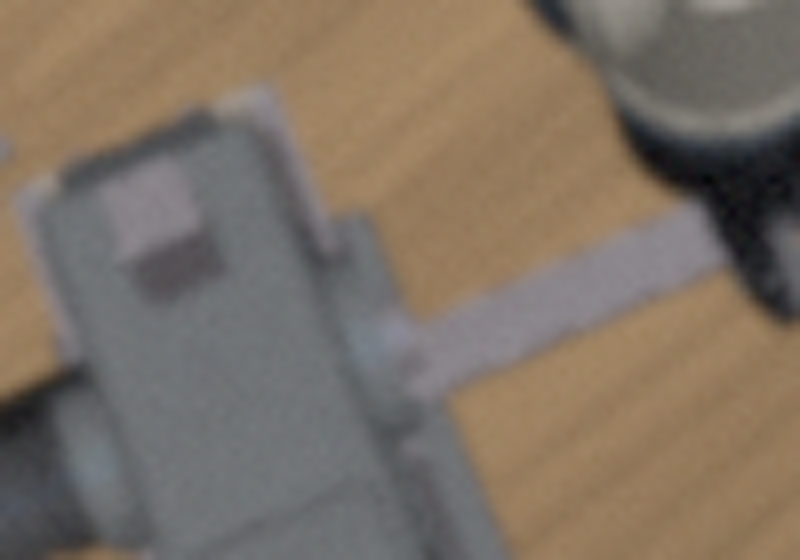

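>>> step_arm:
  deltas:
    - {"translation": [0, -0.1, 0], "rot": [0, 0, 0]}
    - {"translation": [-0.4, -0.1, 0], "rot": [0, 0, 0]}
    - {"translation": [-0.8, -0.1, 0], "rot": [0, 0, 0]}
    - {"translation": [-0.8, -0.1, 0], "rot": [0, 0, 0]}

```text
clock: 14.98
eef_pos: [645.1, -44.5, 259.9]
tcp_rot: [3.141, 0.0, 1.308]
contact_force: [-0.2, -0.6, -3.0]
opening: 0.27
```

```bash
python3 - <<'E'
from st import *
print(x["wrist_torque"])
E
```

```text
14.975 [645.05289463 -44.52884611 260.51608978] [3.14113562e+00 2.17607158e-04 1.30769855e+00] [-0.15969427 -0.55972868 -3.02521835] 0.27023258011846624 0.004
[-0.02953024  0.04094961 -0.09047279]
```

>>> step_arm:
  deltas:
    - {"translation": [-0.4, 0, 0], "rot": [0, 0, 0]}
    - {"translation": [-0.8, 0, 0], "rot": [0, 0, 0]}
    - {"translation": [-1.2, 0, 0], "rot": [0, 0, 0]}
    - {"translation": [-1.2, 0, 0], "rot": [0, 0, 0]}
    - {"translation": [-1.2, 0, 0], "rot": [0, 0, 0]}

```text
clock: 15.6
eef_pos: [641.9, -55.8, 259.8]
tcp_rot: [3.142, 0.0, 1.308]
contact_force: [-0.0, 0.1, -3.4]
opening: 0.268
```

```bash
python3 - <<'E'
from st import *
print(x["wrist_torque"])
E
```

```text
15.6 [641.90409301 -55.77541829 260.42275005] [3.14151124e+00 1.25374554e-04 1.30777538e+00] [-0.03690239  0.051843   -3.43751699] 0.2680913407341608 0.004
[ 0.05753397  0.0952403  -0.00266239]
```

>>> step_arm:
  deltas:
    - {"translation": [-0.3, 0, 0], "rot": [0, 0, 0]}
    - {"translation": [-0.6, 0, 0], "rot": [0, 0, 0]}
    - {"translation": [-0.9, 0, 0], "rot": [0, 0, 0]}
    - {"translation": [-1.2, 0, 0], "rot": [0, 0, 0]}
    - {"translation": [-1.2, 0, 0], "rot": [0, 0, 0]}
    - {"translation": [-1.2, 0, 0], "rot": [0, 0, 0]}

```text
clock: 16.35
eef_pos: [638.7, -67.3, 259.8]
tcp_rot: [-3.142, 0.0, 1.308]
contact_force: [-0.5, -0.2, -3.0]
opening: 0.265
```

>>> step_arm:
  deltas:
    - {"translation": [-0.2, 0, 0], "rot": [0, 0, 0]}
    - {"translation": [-0.4, 0, 0], "rot": [0, 0, 0]}
    - {"translation": [-0.4, 0, 0], "rot": [0, 0, 0]}
    - {"translation": [-0.4, 0, 0], "rot": [0, 0, 0]}

```text
clock: 16.85
eef_pos: [637.7, -71.2, 259.8]
tcp_rot: [-3.142, 0.0, 1.308]
contact_force: [-0.7, -0.6, -3.6]
opening: 0.266
```

>>> step_arm:
  deltas:
    - {"translation": [-0.15, 0, 0], "rot": [0, 0, 0]}
    - {"translation": [-0.3, 0, 0], "rot": [0, 0, 0]}
    - {"translation": [-0.3, 0, 0], "rot": [0, 0, 0]}

```text
clock: 17.23
eef_pos: [636.9, -74.2, 259.8]
tcp_rot: [-3.141, 0.0, 1.308]
contact_force: [-1.2, -0.8, -3.4]
opening: 0.264
```

>>> step_arm:
  deltas:
    - {"translation": [-0.15, 0, 0], "rot": [0, 0, 0]}
    - {"translation": [-0.3, 0, 0], "rot": [0, 0, 0]}
    - {"translation": [-0.3, 0, 0], "rot": [0, 0, 0]}

```text
clock: 17.6
eef_pos: [636.1, -77.1, 259.8]
tcp_rot: [-3.142, 0.0, 1.308]
contact_force: [-0.4, -0.9, -3.0]
opening: 0.271
```

>>> step_arm:
  deltas:
    - {"translation": [-0.15, 0, 0], "rot": [0, 0, 0]}
    - {"translation": [-0.3, 0, 0], "rot": [0, 0, 0]}
    - {"translation": [-0.3, 0, 0], "rot": [0, 0, 0]}

```text
clock: 17.98
eef_pos: [635.3, -80.0, 259.8]
tcp_rot: [-3.141, 0.0, 1.308]
contact_force: [-0.3, -0.3, -3.4]
opening: 0.266
```

>>> step_arm:
  deltas:
    - {"translation": [-0.15, 0, 0], "rot": [0, 0, 0]}
    - {"translation": [-0.3, 0, 0], "rot": [0, 0, 0]}
    - {"translation": [-0.3, 0, 0], "rot": [0, 0, 0]}

```text
clock: 18.35
eef_pos: [634.5, -82.9, 259.8]
tcp_rot: [-3.141, 0.0, 1.308]
contact_force: [-1.3, -0.2, -3.4]
opening: 0.27
```

>>> step_arm:
  deltas:
    - {"translation": [-0.15, 0, 0], "rot": [0, 0, 0]}
    - {"translation": [-0.3, 0, 0], "rot": [0, 0, 0]}
    - {"translation": [-0.3, 0, 0], "rot": [0, 0, 0]}

```text
clock: 18.73
eef_pos: [633.8, -85.8, 259.8]
tcp_rot: [-3.142, 0.0, 1.308]
contact_force: [-1.6, 0.1, -3.6]
opening: 0.269
```

>>> step_arm:
  deltas:
    - {"translation": [-0.15, 0, 0], "rot": [0, 0, 0]}
    - {"translation": [-0.3, 0, 0], "rot": [0, 0, 0]}
    - {"translation": [-0.3, 0, 0], "rot": [0, 0, 0]}

```text
clock: 19.1
eef_pos: [633.2, -87.8, 259.9]
tcp_rot: [3.141, -0.002, 1.307]
contact_force: [0.3, 6.1, -4.0]
opening: 0.268
```

```bash
python3 - <<'E'
from st import *
print(x["wrist_torque"])
s=snap("scene",11);t=snap("top",11)
crop(s,140,250,250,335,7,"n1.png");crop(t,290,100,420,210,6,"n2.png")
E
```

```text
19.1 [633.21477664 -87.82919054 260.47442434] [ 3.14149850e+00 -1.53670708e-03  1.30741762e+00] [ 0.34450816  6.10328164 -3.99478064] 0.26814130863103175 0.003
[ 1.10728955 -0.03559901 -0.10984278]
```

View pics/n1.png

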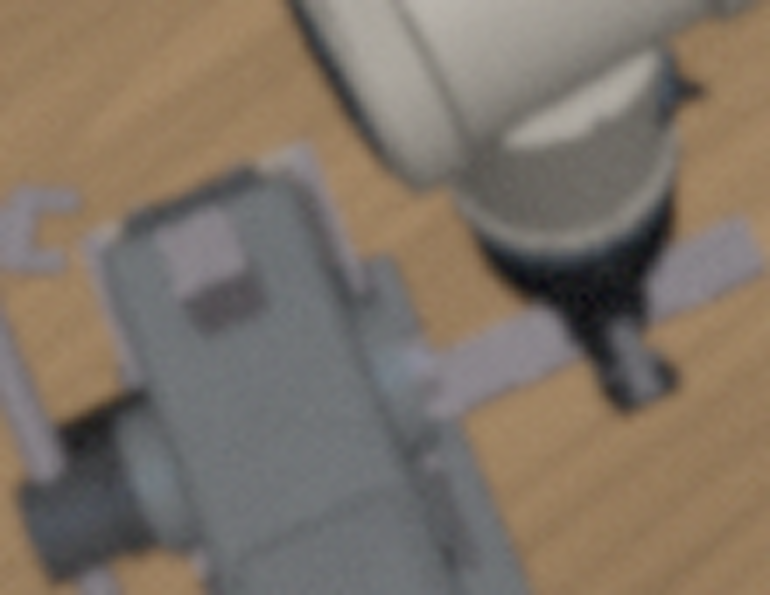

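View pics/n2.png

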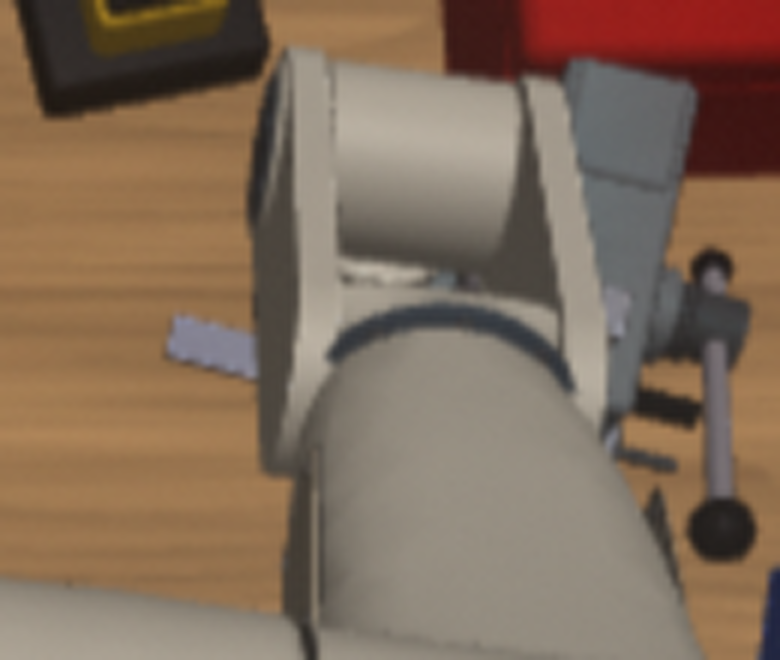

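>>> step_arm:
  deltas:
    - {"translation": [-0.06, 0, 0], "rot": [0, 0, 0]}
    - {"translation": [-0.06, 0, 0], "rot": [0, 0, 0]}
    - {"translation": [-0.06, 0, 0], "rot": [0, 0, 0]}

```text
clock: 19.58
eef_pos: [633.2, -88.0, 259.8]
tcp_rot: [3.142, -0.002, 1.307]
contact_force: [0.4, 9.1, -4.1]
opening: 0.27
```

```bash
python3 - <<'E'
from st import *
print(x["wrist_torque"])
s=load("scene11");t=load("top11")
q=lambda x,y:((x+.5)/6-.5+290,(y+.5)/6-.5+100)
q2=lambda x,y:((x+.5)/7-.5+140,(y+.5)/7-.5+250)
u=np.array([np.cos(1.308),np.sin(1.308)]);n=np.array([-u[1],u[0]]);g=np.array([633.2,-87.8])
for f,p in((t,q(176,314)),(t,q(165,356)),(t,q(258,333)),(t,q(256,378)),(s,q2(743,215)),(s,q2(768,265)),(s,q2(660,270)),(s,q2(680,318))):
    w=onz(f,p,109)[:2]-g;print((w@u).round(1),(w@n).round(1))
E
```

```text
19.575 [633.16779904 -87.9624258  260.44731659] [ 3.14150263e+00 -2.12753414e-03  1.30741385e+00] [ 0.36717515  9.06155559 -4.13345834] 0.2704522605610459 0.002
[ 1.57599441 -0.12112559 -0.0670371 ]
67.8 -13.1
68.2 12.5
20.4 -14.0
15.6 12.0
70.8 11.5
71.0 -11.7
31.5 5.0
30.7 -16.4
```

```bash
python3 - <<'E'
from rig import ticket
print(ticket.sign_off())
E
```

```text
the job is handed in; nothing more can be done
None
```

The job is handed in at about 19.6 s of the 67 s allowed; the hand-in reports no verdict.

**Lever:** With the closed fingertips I pushed the lever knob down its arc until the contact force jumped to about 30 N, which is the lever's stop. I then backed off, and the picture showed the knob back at its rest position.

**Bar:** I gripped the flat bar (the middle one on the skids) about 40 mm off its middle, with the squeeze set at 100 N. I fed it through the window at tool yaw 75° and a bar height of about 105 mm. It rubbed lightly once (about 3 N) and moving it 1 mm sideways cleared that. It then ran free until it met the end stop, about 73 mm in by my estimate.

**Last checks:**
- **Stop contact:** The push rose from 6 to 9 N while the arm moved only 0.15 mm. The wrist torque put that force at the bar's height, so the bar is pressing on something solid rather than the gripper touching the guard.
- **Bar position:** The outer end sits at 68 to 71 mm from the grasp point, against 69.5 mm expected, and is centred side to side. I did not see any slip in the jaws.
- **Level and square:** The tool is level within about 0.002 rad and square within my estimate of the press's angle.
- **Lever and neighbours:** The lever is up in the last top view. The tube and angle were in place when I lifted the bar, and I did not look at them again.

**Disagreements:** The two cameras disagreed on the press position by up to about 7 mm, so contact force settled the final fit, not the pictures. I could not see inside the guard to confirm the contact with the stop.

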